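# Park the projector's focus and cover its lens

## Robot

A 6-joint arm with a two-finger parallel gripper is mounted at the origin on the work surface. World frame = base frame: x ahead of the robot, y to its left, z up, the work surface at z = 0. Lengths are in m, angles in rad, forces in N, time in s.
With the tool pointing down it reaches from about 0.375 to 0.975 m from the base axis. Payload 3.8 kg.
Tool frame: the origin (TCP) lies midway between the tips of the shut fingers; the grasp point (between the pads) lies 19 mm behind it; z points along the fingers, y is the line along which they close (so a half turn about z gives the same grasp; the last joint's range is limited). The gripper opens to 85 mm and grips with 20 to 120 N. Pads are 22 mm wide; open, the fingers measure 114 mm over their backs; the gripper's body (76 mm by 85 mm) begins 54 mm behind the grasp point. The pads swing forward as they close: fully open they stand 13 mm farther back than shut.
Start: joints at [1.224, 0.264, 1.604, -0, 1.274, -0.037], TCP at [0.206, 0.643, 0.231] pointing down, gripper open.
Joint ranges: [-2.63, 2.63], [-0.94, 2.18], [0.31, 2.57], [-1.31, 4.45], [0, 2.66], [-2.55, 2.55]. Speed limits (rad/s): [2.57, 2.57, 3.14, 3.14, 3.14, 3.14].

## Interface

Orientations are given as a rotation vector (axis times angle).
In Python, from workcell import bot, read_camera, camera_info, ticket gives the robot as it stands.
- The arm moves only by the tool servo_tool, never from a script. Its argument "targets" is a list of rows, each an object of numbers: "hand": the closure, from -1 (fully open) to 1 (shut); "x", "y", "z": the shift along the tool's x, y, z as a fraction of full scale; "roll": the turn about the tool's z as a fraction of full scale. In form: [{"hand": .., "x": .., "y": .., "z": .., "roll": ..}, ...]. A call has 1 to 10 rows; each row is the pose to reach, as a shift and turn from the pose commanded when the call began, along the tool's axes at that moment, turning the shorter way round; what a row does not reach only later rows make up. Full scale, the value 1, is 50 cm for a shift and 180 degrees for a turn. A row lasts 1/12 s, in which the tool goes at most 41.7 mm and 7.16 degrees, less where a joint would pass 70% of its speed; a pose out of reach is approached as far as the arm can. A call with a number of a shift or a turn outside -1 to 1 is refused whole. A call with a gripper value outside its range is refused whole. The fingers move at their own pace and stop on an object; "grip_force" is the grip in N (left out, the last holds). Time passes only in rows, so rows that repeat a pose let the fingers close. It gives the time, the measured TCP pose, the force, the opening and the grip force at its end, in the units of the state.
- bot.read_state(): the state, without advancing time (a new reading comes with each control period).
- read_camera(name): name is "scene" or "top" or "wrist"; returns the picture (480x640x3 uint8, red, green, blue); there is no depth.
- camera_info(name): a dict with "fx", "fy", "cx", "cy" (pixels), "k1" (the pictures are not rectified: a ray, as slopes to the right and down, at radius r is drawn at 1 + k1 r^2 times it, then the intrinsics apply), "eye" and "orientation" of the camera in the world; the wrist camera has in their place "T_tool_cam" (4x4, takes a point from camera to tool coordinates, whose origin is the TCP and whose axes are the flange's). Camera axes: x right, y down, z forward; pixel columns grow to the right and rows downward; lengths in m; the calibration is good to about 2 mm. A picture is of the moment at which its call begins: read the wrist's pose just before it. camera_info takes no time and is no camera call.
- ticket.finish_job(): hands the job in; it is judged then, once.
The state is a dict: "time": time; "q": joint angles; "joint_vel": joint speeds; "joint_torque": joint torques, N m; "tool_pos": TCP position; "tcp_rot": TCP orientation; "wrist_force": force on the tool from outside, world axes, zero at the start; "torque": the same for the moment, N m; "width": opening from 0.0 (shut) to 1.0 (fully open); "grip_force": force on a finger pad.
Only numpy, scipy, OpenCV 4.12 (cv2) and the standard library are available. Lean on these libraries where they do the work, as an engineer would, in place of code of your own. Each camera call takes 0.05 s, during which the arm holds its last target. There are 200 camera calls.

## Task

Put the projector on the desk away for the day: turn the focus dial on its top clockwise until the pointed nose of the dial points straight at the raised mark on the ring around it. Then take the dust cover whose shape fits the lens rim and lower it over the rim, without dropping it, until it sits flat and fully down on the projector. Leave the dial at its mark, and leave the other cover and the other things on the desk where they are.

Things in the scene. Friction and masses are not known exactly. Their poses are not given: they have to be found in the camera images.
- projector: White short-throw projector, a box 220 (x) by 320 (y) by 90 mm high, fixed to the desk. Origin at the centre of its underside; z up; its flat top is at z = 90 mm. Seen along its own axes, the focus dial's axis is at (0, -85 mm) and the lens rim's centre at (0, +80 mm).
- focus_dial (a joint): Angle of the dial, rad, 0 to 3.0; grows clockwise seen from above. At 0 the nose points along the projector's -x. Plain friction, about 0.06 N m: it stays where left. It starts 0.6 to 2.1 rad short of the mark. With the nose at the mark it equals minus the yaw of park_mark relative to the projector.
- dial_grip (a point): Where to grip the aluminium dial: 36 mm above the projector's top, 3 mm from the dial's upright axis. Its axes turn with the dial: -x points to the nose, +x to the blunt end. The dial is a disc of 80 mm diameter, its face 14 mm above the projector's top, with an upright grip bar on it 66 mm long (x), 18 mm wide, its top 46 mm above the projector's top.
- dial_nose (a point): Tip of the dial's pointed nose, a wedge at one end of the grip bar (a thin black line on the bar's top lies towards this end), 46 mm from the dial's axis, 21 mm above the projector's top.
- park_mark (a point): Where the nose tip must come: 46 mm from the dial's axis, at the inner end of a raised white bar (18 by 5 mm, radial, 7 mm high over the projector's top) on the flat black ring, 132 mm diameter, around the dial. Fixed; its angle differs from run to run. Its own -x points outward from the dial's axis along the mark.
- lens_rim (a point): Centre of the lens rim's top plane, 108 mm above the desk. The rim is a fixed oblong frame standing 18 mm up from the projector's top, 98 mm long outside (along the projector's x) by 62 mm wide (along y). Same axes as the projector.
- oblong_cover: Loose grey oblong dust cover, open below, fits the lens rim. Outside 118 (x) by 82 mm (y), inside 110 by 74, 22 mm deep; flat top 26 mm up; on it a grip bar 60 mm long (x), 16 mm wide, top 57 mm up. About 0.18 kg. Origin: centre of its lower edge's plane; z up. Seated: lower edge on the projector's top (18 mm below lens_rim), x along the projector's x, either way round.
- oblong_grip (a point): Point on the oblong cover's grip bar at which to grip it, 48 mm above its lower edge, over its centre. Axes as the cover.
- round_cover: Loose grey round dust cover for another device, 96 mm diameter, 26 mm high, with the same grip bar as the oblong one. It does not fit; leave it. Origin at the centre of its underside.
- vase: Small terracotta vase, 80 mm diameter, 96 mm tall; origin at the centre of its underside. Leave it.
- mug: White mug, 80 mm diameter, 90 mm tall; origin at the centre of its underside. Leave it.
- plant_pot: Succulent in a white pot, 92 mm diameter, 75 mm tall, leaves to about 125 mm; origin at the centre of its underside. Leave it.
- notebook: Dark closed notebook 150 by 110 by 18 mm, lying flat; origin at the centre of its underside. Leave it.
Things that resemble listed ones, but are neither listed nor needed, are in the scene too. What is shaped like the oblong_cover but turquoise is not meant.

How it is judged:
By the outcome, as a careful person would: the job done as asked, in the order asked, and still so for the second after the job is handed in, with the robot touching nothing.
It also fails if it takes over 64 s, if anything falls off the work surface, if the arm or the gripper's body presses on something with over 40 N, if the wrist force passes 120 N, or if a joint passes its speed limit or range.

## Working session

There is one attempt and no reset: what is moved stays moved. The work goes in short steps, Python scripts to look and compute and a tool call to move; the robot and the scene stay as the last step left them, time stands still between calls to the robot, and variables do not carry over. Pictures are saved under pics/ and viewed, at most 11 in all, crops included, and the job is handed in when it is done.

Besides the shell and the picture viewer there is one more tool, called after "Call:" as a command line: name --argument value ..., lists and objects as JSON in quotes. servo_tool: Moves the arm, as the interface text tells. Its arguments: {"type":"object","properties":{"targets":{"type":"array"},"grip_force":{"type":"number"}},"required":["targets"]}

```bash
mkdir -p pics; ls; python3 - <<'E'
from workcell import bot, read_camera, camera_info
import cv2
print(bot.read_state())
for n in("scene","top","wrist"):
    print(n,camera_info(n))
    if n!="wrist":cv2.imwrite(f"pics/{n}0.png",read_camera(n)[:,:,::-1])
E
```

```text
pics
{'time': 0.0, 'q': array([ 1.22408446e+00,  2.64785425e-01,  1.60536977e+00,  9.47980497e-06,
        1.27371289e+00, -3.68743427e-02]), 'joint_vel': array([ 0.00101386, -0.00134745,  0.00137064,  0.00090115,  0.00112991,
       -0.00102264]), 'joint_torque': array([-5.41429035e-04, -5.15123749e+01, -3.67310572e+01, -1.45737354e-04,
        1.29148556e-02, -9.08468701e-05]), 'tool_pos': array([0.20554288, 0.64217368, 0.22994258]), 'tcp_rot': array([-0.48468295, -3.10352921,  0.00350549]), 'wrist_force': array([-0.64084892,  0.13907155, -0.08870805]), 'torque': array([0.02012005, 0.04612865, 0.00168944]), 'grip_force': 0.0, 'width': 0.9976344721514387}
scene {'fx': 449.969886882527, 'fy': 449.969886882527, 'cx': 319.56556899517636, 'cy': 235.38274435927062, 'k1': -0.05503668525975969, 'eye': array([1.24354057, 0.05023266, 0.91755333]), 'orientation': array([-1.77540315, -1.88078865,  0.64769793])}
top {'fx': 601.6200985066228, 'fy': 601.6200985066228, 'cx': 317.1507996184604, 'cy': 241.1729450027438, 'k1': -0.1443451698296325, 'eye': array([0.34053077, 0.05966978, 1.80758783]), 'orientation': array([-2.13150456,  2.15518175, -0.17865368])}
wrist {'fx': 347.515733685464, 'fy': 347.515733685464, 'cx': 317.3221789921033, 'cy': 242.6855244890467, 'k1': -0.05541839632836411, 'T_tool_cam': array([[ 9.42504858e-04, -9.63920315e-01, -2.66189292e-01,
         6.76582641e-02],
       [ 9.99999277e-01,  1.10729425e-03, -4.68986735e-04,
        -8.04669659e-04],
       [ 7.46815713e-04, -2.66188657e-01,  9.63920661e-01,
        -1.43275420e-01],
       [ 0.00000000e+00,  0.00000000e+00,  0.00000000e+00,
         1.00000000e+00]])}
```

View pics/scene0.png

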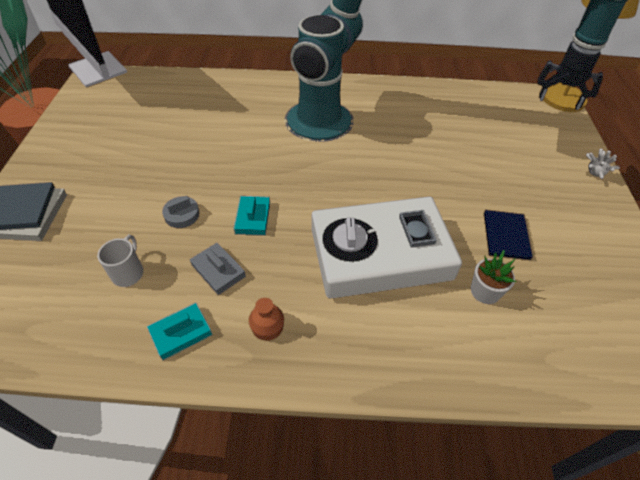

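View pics/top0.png

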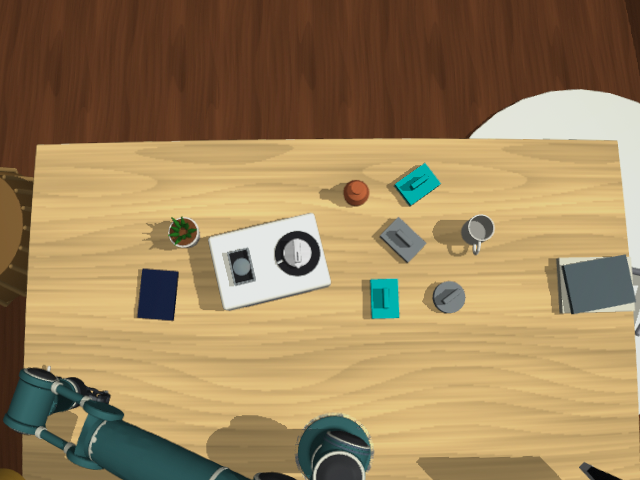

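The scene view shows these cover-like things: grey oblong (218,268), turquoise ones (253,215) and (180,331), and grey round (180,211). In the top view they are at (403,240), (384,299), (417,184) and (449,297). The grey oblong one fits the description. The projector's dial is at top (298,254) and its rim at top (241,266). I'll confirm in one enlarged crop.

```bash
python3 - <<'E'
import cv2,numpy as np
s=cv2.imread("pics/scene0.png");t=cv2.imread("pics/top0.png")
def c(im,x,y,w,h):return cv2.resize(im[y:y+h,x:x+w],(400,300),interpolation=cv2.INTER_CUBIC)
a=np.vstack([np.hstack([c(t,258,224,80,60),c(s,310,195,120,90)]),np.hstack([c(t,363,210,80,60),c(s,178,238,80,60)])])
cv2.imwrite("pics/crop1.png",a)
E
```

```text
(no output)
```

View pics/crop1.png

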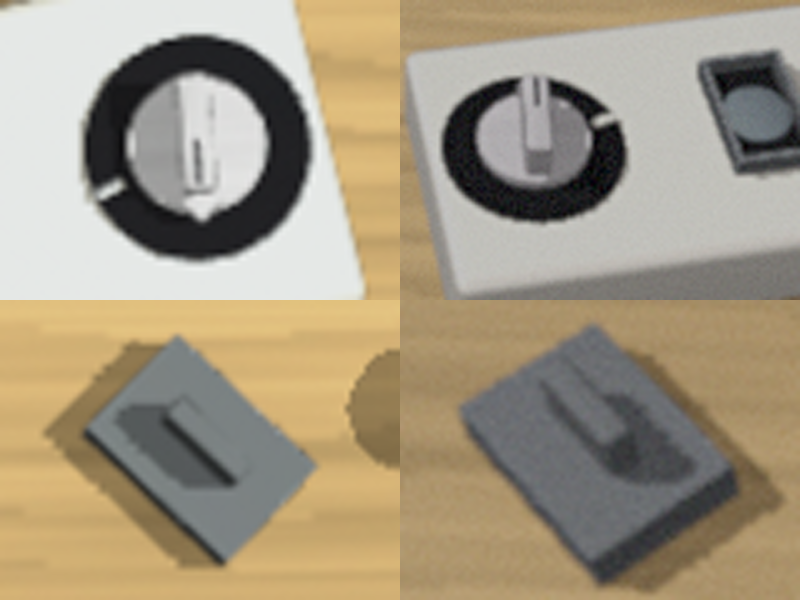

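The crop confirms the grey oblong cover at top (403,240). Inside the top crop, the dial nose tip is at (203,220), pointing down towards the robot, and the mark is at (110,190). The mark is about 60° clockwise of the nose. Now coarse positions from both views.

```bash
cat > h.py <<'E'
import numpy as np,cv2
from scipy.spatial.transform import Rotation as R
from workcell import bot,read_camera,camera_info
def pose(cam,st=None):
    i=camera_info(cam)
    if cam!="wrist": return i,R.from_rotvec(i["orientation"]).as_matrix(),np.array(i["eye"])
    T=np.array(i["T_tool_cam"]);Rt=R.from_rotvec(st["tcp_rot"]).as_matrix()
    return i,Rt@T[:3,:3],Rt@T[:3,3]+st["tool_pos"]
def ray(cam,px,st=None):
    i,M,e=pose(cam,st)
    K=np.array([[i["fx"],0,i["cx"]],[0,i["fy"],i["cy"]],[0,0,1]])
    u=cv2.undistortPoints(np.array([[px]],float),K,np.array([i["k1"],0,0,0,0]))[0,0]
    d=M@np.array([u[0],u[1],1]);return e,d/np.linalg.norm(d)
def plane(cam,px,z,st=None):
    e,d=ray(cam,px,st);return e+d*(z-e[2])/d[2]
def tri(*rs):
    A=sum(np.eye(3)-np.outer(d,d) for e,d in rs);b=sum((np.eye(3)-np.outer(d,d))@e for e,d in rs)
    p=np.linalg.solve(A,b);return p,[np.linalg.norm(np.cross(p-e,d)) for e,d in rs]
def shot(name,st_cam="wrist"):
    st=bot.read_state();im=read_camera(st_cam);cv2.imwrite(f"pics/{name}.png",im[:,:,::-1])
    np.savez(f"pics/{name}.npz",tcp_rot=st["tcp_rot"],tool_pos=st["tool_pos"]);return st
def load(name):return dict(np.load(f"pics/{name}.npz"))
E
python3 - <<'E'
from h import *
np.set_printoptions(precision=4,suppress=True)
print("dial",tri(ray("top",(297.2,253.1)),ray("scene",(350.5,239))))
for n,p in dict(ring=(297.2,253.1),rim=(241,266)).items():print(n,plane("top",p,.09))
t=lambda x,y:(258+x/5-.4,224+y/5-.4)
print("mark",plane("top",t(110,190),.097),"nose",plane("top",t(203,220),.111),"bar",)
t2=lambda x,y:(363+x/5-.4,210+y/5-.4)
for p in[(180,335),(317,465),(222,563),(85,430)]:print(plane("top",t2(*p),.026)) 
# bar top (58mm)
print(plane("top",t2(188,398),.057),plane("top",t2(242,482),.057))
print("st tool axes",R.from_rotvec(bot.read_state()["tcp_rot"]).as_matrix())
E
```

```text
dial (array([0.5795, 0.1021, 0.0881]), [np.float64(0.0012516220857400672), np.float64(0.001251622085740087)])
ring [0.5791 0.1008 0.09  ]
rim [0.5433 0.2628 0.09  ]
mark [0.5541 0.1513 0.097 ] nose [0.5347 0.0978 0.111 ] bar
[ 0.514  -0.1994  0.026 ]
[ 0.4352 -0.2792  0.026 ]
[ 0.3782 -0.2205  0.026 ]
[ 0.4581 -0.141   0.026 ]
[ 0.4739 -0.1985  0.057 ] [ 0.4244 -0.2288  0.057 ]
st tool axes [[-0.9524  0.3048 -0.0007]
 [ 0.3048  0.9524 -0.0019]
 [ 0.0001 -0.002  -1.    ]]
```

Call:
servo_tool --targets '[{"hand":-1,"x":-0.62,"y":-0.444,"z":-0.14,"roll":0},{"hand":-1,"x":-0.62,"y":-0.444,"z":-0.14,"roll":0},{"hand":-1,"x":-0.62,"y":-0.444,"z":-0.14,"roll":0},{"hand":-1,"x":-0.62,"y":-0.444,"z":-0.14,"roll":0},{"hand":-1,"x":-0.62,"y":-0.444,"z":-0.14,"roll":0},{"hand":-1,"x":-0.62,"y":-0.444,"z":-0.14,"roll":0},{"hand":-1,"x":-0.62,"y":-0.444,"z":-0.14,"roll":0},{"hand":-1,"x":-0.62,"y":-0.444,"z":-0.14,"roll":0},{"hand":-1,"x":-0.62,"y":-0.444,"z":-0.14,"roll":0},{"hand":-1,"x":-0.62,"y":-0.444,"z":-0.14,"roll":0}]'

```text
time: 0.93
tool_pos: [0.4362, 0.3329, 0.3024]
tcp_rot: [0.49, 3.1, -0.001]
wrist_force: [0.0, 0.5, 0.2]
width: 1.002
grip_force: 0.0
```

Call:
servo_tool --targets '[{"hand":-1,"x":-0.42,"y":-0.3,"z":0,"roll":-0.12},{"hand":-1,"x":-0.42,"y":-0.3,"z":0,"roll":-0.12},{"hand":-1,"x":-0.42,"y":-0.3,"z":0,"roll":-0.12},{"hand":-1,"x":-0.42,"y":-0.3,"z":0,"roll":-0.12},{"hand":-1,"x":-0.42,"y":-0.3,"z":0,"roll":-0.12},{"hand":-1,"x":-0.42,"y":-0.3,"z":0,"roll":-0.12},{"hand":-1,"x":-0.42,"y":-0.3,"z":0,"roll":-0.12},{"hand":-1,"x":-0.42,"y":-0.3,"z":0,"roll":-0.12},{"hand":-1,"x":-0.42,"y":-0.3,"z":0,"roll":-0.12},{"hand":-1,"x":-0.42,"y":-0.3,"z":0,"roll":-0.12}]'

```text
time: 1.77
tool_pos: [0.587, 0.1307, 0.3006]
tcp_rot: [0.106, -3.138, -0.001]
wrist_force: [-0.7, -0.8, -0.2]
width: 1.0
grip_force: 0.0
```

```bash
python3 - <<'E'
from h import *
st=shot("w1");print(st["tool_pos"],st["joint_vel"].round(3))
cv2.imwrite("pics/w1b.png",cv2.resize(cv2.imread("pics/w1.png")[60:435,70:570],(800,600),interpolation=cv2.INTER_CUBIC))
E
```

```text
[0.58697719 0.13070503 0.30064435] [ 0.018 -0.011  0.003 -0.003 -0.001 -0.003]
```

View pics/w1b.png

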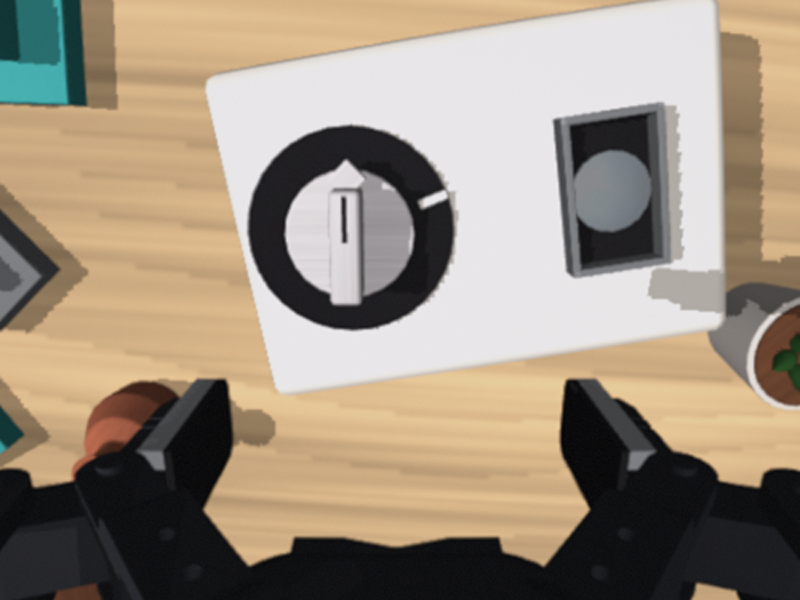

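This wrist crop (scale 1.6, offset 70,60) shows the ring centred at (351,227), the nose tip at (346,160) and the mark from (420,204) to (447,194). The rim centre is near (613,190) and the projector corners are at (208,80), (716,0), (280,392) and (722,327).

```bash
python3 - <<'E'
from h import *
np.set_printoptions(precision=4,suppress=True)
st=load("w1");c=lambda x,y:((x+.5)/1.6-.5+70,(y+.5)/1.6-.5+60)
W=lambda x,y,z:plane("wrist",c(x,y),z,st)
ring=W(351.5,227,.09);print("ring",ring,"disc",W(349.5,232,.104),"bar",W(346,247,.136))
cs=[W(*p,.09) for p in[(280,392),(722,327),(208,80),(716,1)]];print(cs)
an=lambda v:np.degrees(np.arctan2(v[1],v[0]))
print("yaw far",an(cs[1]-cs[0])-90,"near",an(cs[3]-cs[2])-90,"side",an(cs[0]-cs[2]))
print("mean centre",np.mean(cs,0))
for p in[(420,204),(447,194)]:print("mark",W(*p,.097),an(W(*p,.097)-ring))
print("nose",W(346,160,.111),an(W(346,160,.111)-ring))
b=W(345,191,.136)-W(346,304,.136);print("bar ang",an(b))
r=[W(*p,.108) for p in[(555,120),(662,103),(670,263),(575,276)]];print(r,np.mean(r,0))
print("rim tri",tri(ray("wrist",c(613,190),st),ray("top",(241,266))))
print("dial tri",tri(ray("wrist",c(351.5,227),st),ray("top",(297.2,253.1)),ray("scene",(350.5,239))))
t=lambda x,y:(258+x/5-.4,224+y/5-.4)
print("nose tri",tri(ray("wrist",c(346,160),st),ray("top",t(203,220))))
M=R.from_rotvec(st["tcp_rot"]).as_matrix();print("toolx ang",an(M[:,0]))
E
```

```text
ring [0.5748 0.1007 0.09  ] disc [0.5758 0.1005 0.104 ] bar [0.5791 0.1013 0.136 ]
[array([0.6935, 0.0562, 0.09  ]), array([0.6255, 0.3567, 0.09  ]), array([0.4909, 0.0093, 0.09  ]), array([0.4235, 0.3101, 0.09  ])]
yaw far 12.754905867436378 near 12.622480863943139 side 13.025465190825098
mean centre [0.5584 0.1831 0.09  ]
mark [0.5565 0.1429 0.097 ] 113.46743922675162
mark [0.5492 0.1591 0.097 ] 113.69578880078797
nose [0.5323 0.097  0.111 ] -175.07417091495
bar ang -176.92708782172707
[array([0.501 , 0.2171, 0.108 ]), array([0.4863, 0.2788, 0.108 ]), array([0.5805, 0.3016, 0.108 ]), array([0.5931, 0.2426, 0.108 ])] [0.5402 0.26   0.108 ]
rim tri (array([0.5405, 0.2612, 0.1003]), [np.float64(0.0015912312852121877), np.float64(0.0015912312852119901)])
dial tri (array([0.5777, 0.1016, 0.086 ]), [np.float64(0.002514754957579893), np.float64(0.0021341020396278476), np.float64(0.0019244710014634837)])
nose tri (array([0.5324, 0.0979, 0.1261]), [np.float64(0.0007302554449994827), np.float64(0.0007302554449994499)])
toolx ang -176.14843598042805
```

The tool x-axis (-176.1°) already lines up with the bar (about -176°), and the mark lies at about 114.3°. Descend on the dial axis (0.5765, 0.1005) to TCP z = 0.111.

Call:
servo_tool --targets '[{"hand":-1,"x":0.025,"y":-0.059,"z":0.06,"roll":0},{"hand":-1,"x":0.025,"y":-0.059,"z":0.14,"roll":0},{"hand":-1,"x":0.025,"y":-0.059,"z":0.22,"roll":0},{"hand":-1,"x":0.025,"y":-0.059,"z":0.3,"roll":0},{"hand":-1,"x":0.025,"y":-0.059,"z":0.34,"roll":0},{"hand":-1,"x":0.025,"y":-0.059,"z":0.365,"roll":0},{"hand":-1,"x":0.025,"y":-0.059,"z":0.379,"roll":0},{"hand":-1,"x":0.025,"y":-0.059,"z":0.379,"roll":0}]'

```text
time: 2.48
tool_pos: [0.5763, 0.1007, 0.111]
tcp_rot: [0.108, -3.138, 0.0]
wrist_force: [-0.5, 0.1, 0.4]
width: 1.004
grip_force: 0.0
```

Call:
servo_tool --targets '[{"hand":1,"x":0,"y":0,"z":0,"roll":0},{"hand":1,"x":0,"y":0,"z":0,"roll":0},{"hand":1,"x":0,"y":0,"z":0,"roll":0},{"hand":1,"x":0,"y":0,"z":0,"roll":0},{"hand":1,"x":0,"y":0,"z":0,"roll":0},{"hand":1,"x":0,"y":0,"z":0,"roll":0},{"hand":1,"x":0,"y":0,"z":0,"roll":0},{"hand":1,"x":0,"y":0,"z":0,"roll":0}]' --grip_force 40

```text
time: 3.15
tool_pos: [0.5777, 0.101, 0.113]
tcp_rot: [-0.105, 3.138, 0.003]
wrist_force: [-1.6, 5.3, 4.4]
width: 0.201
grip_force: 43.8
```

Call:
servo_tool --targets '[{"hand":1,"x":0,"y":0,"z":0,"roll":0.038},{"hand":1,"x":0,"y":0,"z":0,"roll":0.076},{"hand":1,"x":0,"y":0,"z":0,"roll":0.114},{"hand":1,"x":0,"y":0,"z":0,"roll":0.152},{"hand":1,"x":0,"y":0,"z":0,"roll":0.19},{"hand":1,"x":0,"y":0,"z":0,"roll":0.228},{"hand":1,"x":0,"y":0,"z":0,"roll":0.266},{"hand":1,"x":0,"y":0,"z":0,"roll":0.304},{"hand":1,"x":0,"y":0,"z":0,"roll":0.342},{"hand":1,"x":0,"y":0,"z":0,"roll":0.37}]'

```text
time: 3.98
tool_pos: [0.5779, 0.1015, 0.113]
tcp_rot: [1.643, 2.677, 0.005]
wrist_force: [-0.5, 7.7, 4.0]
width: 0.199
grip_force: 43.7
```

Call:
servo_tool --targets '[{"hand":1,"x":0,"y":0,"z":0,"roll":0},{"hand":1,"x":0,"y":0,"z":0,"roll":0}]'

```text
time: 4.15
tool_pos: [0.5779, 0.1016, 0.113]
tcp_rot: [1.637, 2.682, 0.005]
wrist_force: [0.2, 6.9, 4.9]
width: 0.199
grip_force: 43.7
```

```bash
python3 - <<'E'
from h import *
st=shot("w2");print(st["tool_pos"],st["torque"],np.degrees(np.arctan2(*R.from_rotvec(st["tcp_rot"]).as_matrix()[[1,0],0])))
cv2.imwrite("pics/w2b.png",cv2.resize(cv2.imread("pics/w2.png")[100:400,120:520],(800,600),interpolation=cv2.INTER_CUBIC))
E
```

```text
[0.5779371  0.10155337 0.11303934] [ 0.87205395  0.28016443 -0.09232722] 117.20826493935262
```

View pics/w2b.png

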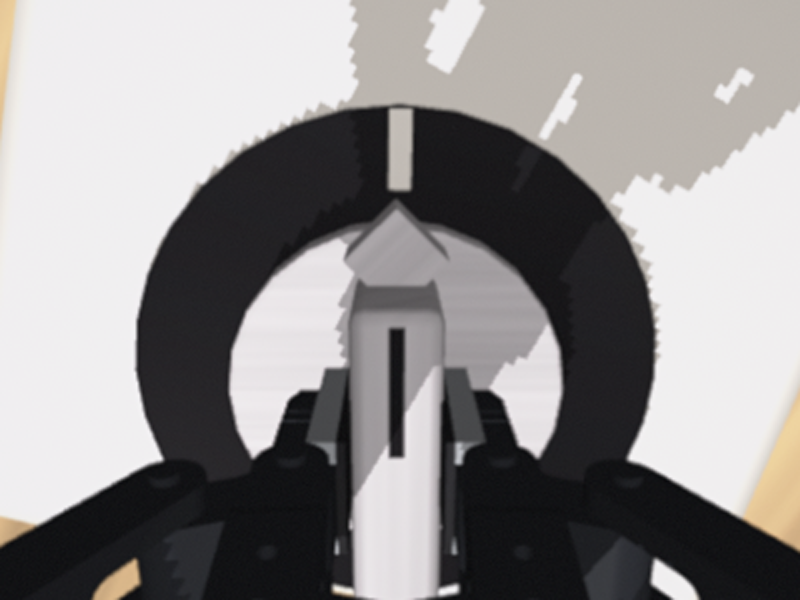

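The nose tip is at (397,200), the mark's inner end at (400,190) and its outer end at (400,108). The ring spans x 137–655, and the black line is at x≈397. The nose is nearly on the mark; compute the remainder.

```bash
python3 - <<'E'
from h import *
st=load("w2");c=lambda x,y:((x+.5)/2-.5+120,(y+.5)/2-.5+100)
M=R.from_rotvec(st["tcp_rot"]).as_matrix()
for n,x,y,z in[("nose",397,200,.111),("markin",400.5,190,.097),("markout",400.5,108,.097),("ringL",137,345,.09),("ringR",655,345,.09),("line0",397,328,.136),("line1",397,457,.136)]:
    p=M.T@(plane("wrist",c(x,y),z,st)-st["tool_pos"]);print(n,(p*1e3).round(2),np.degrees(np.arctan2(p[1],p[0])).round(2))
E
```

```text
nose [45.51 -0.39  2.12] -0.49
markin [45.74  0.44 16.12] 0.55
markout [64.07  0.38 16.15] 0.34
ringL [  5.25 -66.91  22.84] -85.52
ringR [ 5.27 65.94 23.25] 85.43
line0 [ 25.73  -0.39 -22.92] -0.88
line1 [ -0.62  -0.35 -22.96] -150.56
```

About 1° more clockwise.

Call:
servo_tool --targets '[{"hand":1,"x":0,"y":0,"z":0,"roll":0.006},{"hand":1,"x":0,"y":0,"z":0,"roll":0.006},{"hand":1,"x":0,"y":0,"z":0,"roll":0.006}]'

```text
time: 4.45
tool_pos: [0.578, 0.1015, 0.1131]
tcp_rot: [1.662, 2.666, 0.006]
wrist_force: [-0.7, 7.1, 4.0]
width: 0.202
grip_force: 43.7
```

Call:
servo_tool --targets '[{"hand":-1,"x":0,"y":0,"z":0,"roll":0},{"hand":-1,"x":0,"y":0,"z":0,"roll":0},{"hand":-1,"x":0,"y":0,"z":0,"roll":0},{"hand":-1,"x":0,"y":0,"z":0,"roll":0},{"hand":-1,"x":0,"y":0,"z":0,"roll":0},{"hand":-1,"x":0,"y":0,"z":0,"roll":0},{"hand":-1,"x":0,"y":0,"z":-0.05,"roll":0},{"hand":-1,"x":0,"y":0,"z":-0.13,"roll":0},{"hand":-1,"x":0,"y":0,"z":-0.2,"roll":0},{"hand":-1,"x":0,"y":0,"z":-0.2,"roll":0}]'

```text
time: 5.28
tool_pos: [0.5821, 0.1003, 0.2207]
tcp_rot: [1.655, 2.657, 0.014]
wrist_force: [1.9, -0.8, 0.8]
width: 1.0
grip_force: 0.0
```

```bash
python3 - <<'E'
from h import *
st=shot("w3");print(st["tool_pos"],np.degrees(np.arctan2(*R.from_rotvec(st["tcp_rot"]).as_matrix()[[1,0],0])))
im=cv2.imread("pics/w3.png");cv2.imwrite("pics/w3b.png",cv2.resize(im[60:435,130:630],(800,600),interpolation=cv2.INTER_CUBIC))
E
```

```text
[0.58214518 0.10029018 0.22074393] 116.16370894820093
```

View pics/w3b.png

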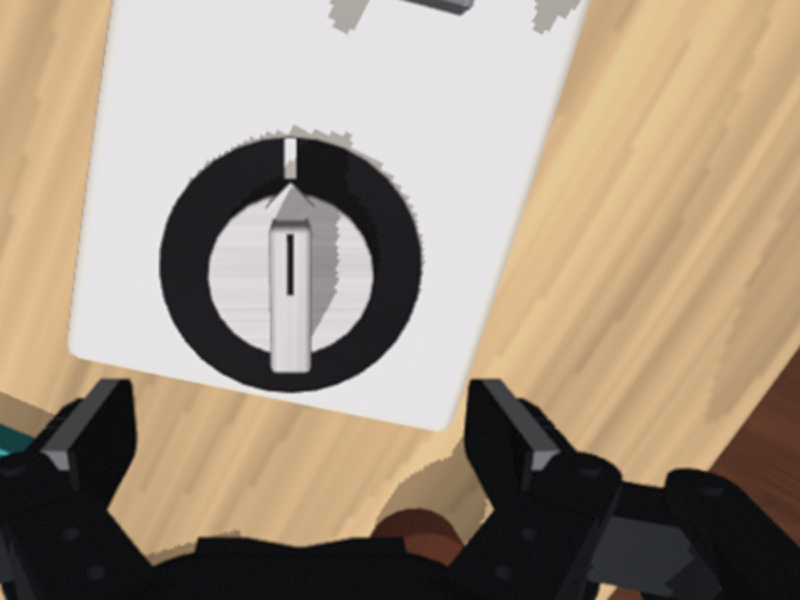

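In this crop the nose tip is at (291,185) and the mark centre at (290,160), so they line up. Next, the grey oblong cover at about (0.446, -0.21).

Call:
servo_tool --targets '[{"hand":-1,"x":-0.436,"y":-0.518,"z":-0.06,"roll":0.395},{"hand":-1,"x":-0.436,"y":-0.518,"z":-0.06,"roll":0.395},{"hand":-1,"x":-0.436,"y":-0.518,"z":-0.06,"roll":0.395},{"hand":-1,"x":-0.436,"y":-0.518,"z":-0.06,"roll":0.395},{"hand":-1,"x":-0.436,"y":-0.518,"z":-0.06,"roll":0.395},{"hand":-1,"x":-0.436,"y":-0.518,"z":-0.06,"roll":0.395},{"hand":-1,"x":-0.436,"y":-0.518,"z":-0.06,"roll":0.395},{"hand":-1,"x":-0.436,"y":-0.518,"z":-0.06,"roll":0.395},{"hand":-1,"x":-0.436,"y":-0.518,"z":-0.06,"roll":0.395},{"hand":-1,"x":-0.436,"y":-0.518,"z":-0.06,"roll":0.395}]'

```text
time: 6.17
tool_pos: [0.439, -0.2129, 0.2411]
tcp_rot: [-2.908, -1.188, 0.002]
wrist_force: [0.1, -0.4, 0.0]
width: 1.002
grip_force: 0.0
```

Call:
servo_tool --targets '[{"hand":-1,"x":0,"y":0,"z":0,"roll":0},{"hand":-1,"x":0,"y":0,"z":0,"roll":0},{"hand":-1,"x":0,"y":0,"z":0,"roll":0}]'

```text
time: 6.42
tool_pos: [0.4406, -0.2096, 0.241]
tcp_rot: [-2.899, -1.209, 0.001]
wrist_force: [0.0, -0.6, -0.3]
width: 0.997
grip_force: 0.0
```

```bash
python3 - <<'E'
from h import *
st=shot("w4");print(st["tool_pos"],st["q"].round(2),np.degrees(np.arctan2(*R.from_rotvec(st["tcp_rot"]).as_matrix()[[1,0],0])))
im=cv2.imread("pics/w4.png");cv2.imwrite("pics/w4b.png",cv2.resize(im[40:415,70:570],(800,600),interpolation=cv2.INTER_CUBIC))
E
```

```text
[ 0.4405674  -0.20962843  0.24101329] [-0.5  -0.1   1.98  0.    1.27  0.29] 45.26512449079797
```

View pics/w4b.png

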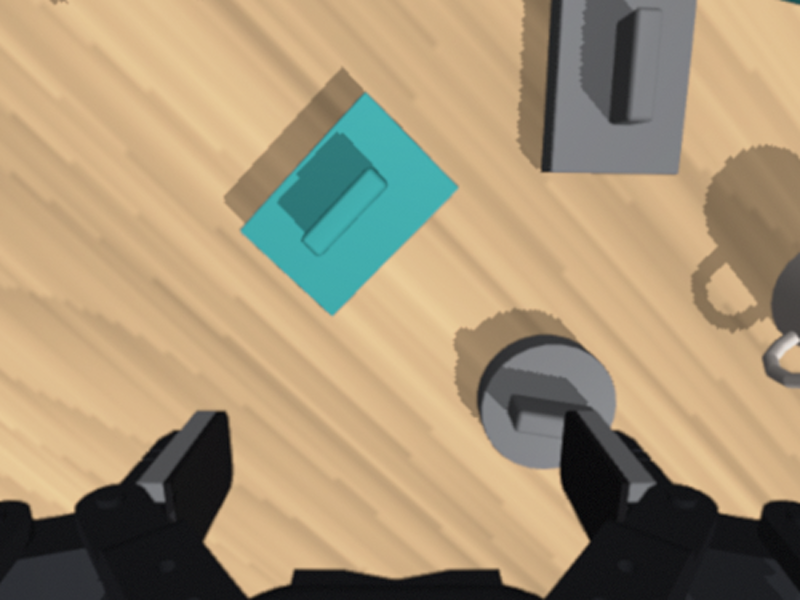

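The cover stands further out: I left the 300-row offset of the crop's lower half out of my sum. In this view the grey oblong cover's bar top spans (648,8) to (641,123). I'll recompute.

```bash
python3 - <<'E'
from h import *
np.set_printoptions(precision=4,suppress=True)
an=lambda v:np.degrees(np.arctan2(v[1],v[0]))
t2=lambda x,y:(363+x/5-.4,210+(y-300)/5-.4)
q=[plane("top",t2(*p),.026) for p in[(180,335),(317,465),(222,563),(85,430)]];print(q,np.mean(q,0),an(q[0]-q[1]),an(q[3]-q[2]))
st=load("w4");c=lambda x,y:((x+.5)/1.6-.5+70,(y+.5)/1.6-.5+40)
a=plane("wrist",c(649,8),.057,st);b=plane("wrist",c(640,123),.057,st);print("bar",(a+b)/2,an(a-b),np.linalg.norm(a-b))
l=[plane("wrist",c(*p),.026,st) for p in[(543,171),(679,174),(696,0)]];print(l,an(l[2]-l[1]))
print("corner tri",tri(ray("wrist",c(543,171),st),ray("top",t2(85,430))),tri(ray("wrist",c(679,174),st),ray("top",t2(222,563))))
E
```

```text
[array([ 0.6963, -0.2054,  0.026 ]), array([ 0.6157, -0.2859,  0.026 ]), array([ 0.5569, -0.2261,  0.026 ]), array([ 0.6385, -0.1459,  0.026 ])] [ 0.6269 -0.2158  0.026 ] 44.98561990309949 44.513443056299856
bar [ 0.6253 -0.2182  0.057 ] 45.89273928341846 0.05997041557655482
[array([ 0.5529, -0.2267,  0.026 ]), array([ 0.6143, -0.2885,  0.026 ]), array([ 0.685 , -0.2159,  0.026 ])] 45.767433160233125
corner tri (array([ 0.4285, -0.0452,  0.9852]), [np.float64(0.05007924025753669), np.float64(0.05007924025753659)]) (array([ 0.5194, -0.1858,  0.3051]), [np.float64(0.0057464006316711195), np.float64(0.005746400631671113)])
```

The cover centre is at about (0.626, -0.217) with its bar at about 45.7°. One closer look before the grasp.

Call:
servo_tool --targets '[{"hand":-1,"x":0.13,"y":0.275,"z":0.04,"roll":0},{"hand":-1,"x":0.13,"y":0.275,"z":0.04,"roll":0},{"hand":-1,"x":0.13,"y":0.275,"z":0.04,"roll":0},{"hand":-1,"x":0.13,"y":0.275,"z":0.04,"roll":0},{"hand":-1,"x":0.13,"y":0.275,"z":0.04,"roll":0},{"hand":-1,"x":0.13,"y":0.275,"z":0.04,"roll":0},{"hand":-1,"x":0.13,"y":0.275,"z":0.04,"roll":0},{"hand":-1,"x":0.13,"y":0.275,"z":0.04,"roll":0}]'

```text
time: 7.13
tool_pos: [0.5833, -0.2604, 0.2218]
tcp_rot: [-2.901, -1.206, 0.001]
wrist_force: [-1.6, -0.5, 0.8]
width: 0.995
grip_force: 0.0
```

```bash
python3 - <<'E'
from h import *
st=shot("w5");print(st["tool_pos"],st["q"].round(2),np.degrees(np.arctan2(*R.from_rotvec(st["tcp_rot"]).as_matrix()[[1,0],0])))
im=cv2.imread("pics/w5.png");cv2.imwrite("pics/w5b.png",cv2.resize(im[40:415,70:570],(800,600),interpolation=cv2.INTER_CUBIC))
E
```

```text
[ 0.58332571 -0.26040043  0.22182476] [-0.46  0.2   1.7  -0.    1.24  0.32] 45.144623170519985
```

View pics/w5b.png

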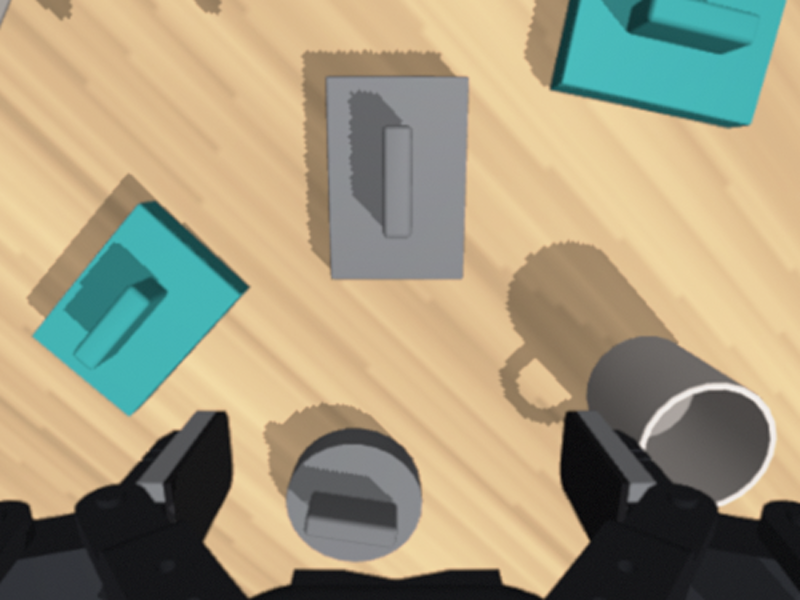

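This crop shows the grey oblong cover's corners at (327,76), (468,77), (463,278) and (331,278), and its bar top from (384,127) to (411,237).

```bash
python3 - <<'E'
from h import *
np.set_printoptions(precision=4,suppress=True)
an=lambda v:np.degrees(np.arctan2(v[1],v[0]))
s5=load("w5");s4=load("w4");c=lambda x,y:((x+.5)/1.6-.5+70,(y+.5)/1.6-.5+40)
b=[plane("wrist",c(*p),.057,s5) for p in[(397.5,127),(398,237)]];print("bar",np.mean(b,0),an(b[0]-b[1]))
q=[plane("wrist",c(*p),.026,s5) for p in[(327,76),(468,77),(463,278),(331,278)]];print("cover",np.mean(q,0),an(q[0]-q[3]),an(q[1]-q[2]),[np.linalg.norm(q[i]-q[i-1]).round(4) for i in range(4)])
for a,d in[((331,278),(543,171)),((463,278),(679,174)),((398,237),(640,123))]:print(tri(ray("wrist",c(*a),s5),ray("wrist",c(*d),s4)))
M=R.from_rotvec(s5["tcp_rot"]).as_matrix();print(M)
for g in[np.mean(b,0)]:
    g[2]=.035;print("tool shift /0.5:",M.T@(g-s5["tool_pos"])/.5)
E
```

```text
bar [ 0.6265 -0.2185  0.057 ] 45.5082102061555
cover [ 0.6267 -0.2179  0.026 ] 44.71685719775286 45.44279826170755 [np.float64(0.1169), np.float64(0.0803), np.float64(0.1164), np.float64(0.0817)]
(array([ 0.5546, -0.2298,  0.0152]), [np.float64(0.0012074441443264683), np.float64(0.0012074441443264672)])
(array([ 0.6144, -0.2883,  0.0258]), [np.float64(0.0002724995404522836), np.float64(0.0002724995404522361)])
(array([ 0.6058, -0.2399,  0.0537]), [np.float64(0.0005715404624264277), np.float64(0.0005715404624265122)])
[[ 0.7053  0.7089 -0.0006]
 [ 0.7089 -0.7053  0.0002]
 [-0.0003 -0.0006 -1.    ]]
tool shift /0.5: [0.1205 0.0023 0.3736]
```

Call:
servo_tool --targets '[{"hand":-1,"x":0.06,"y":0.002,"z":0.05,"roll":0},{"hand":-1,"x":0.12,"y":0.002,"z":0.1,"roll":0},{"hand":-1,"x":0.12,"y":0.002,"z":0.18,"roll":0},{"hand":-1,"x":0.12,"y":0.002,"z":0.26,"roll":0},{"hand":-1,"x":0.12,"y":0.002,"z":0.33,"roll":0},{"hand":-1,"x":0.12,"y":0.002,"z":0.36,"roll":0},{"hand":-1,"x":0.12,"y":0.002,"z":0.38,"roll":0},{"hand":-1,"x":0.12,"y":0.002,"z":0.38,"roll":0}]'

```text
time: 7.85
tool_pos: [0.6256, -0.219, 0.0304]
tcp_rot: [-2.9, -1.203, 0.003]
wrist_force: [0.0, 0.1, 0.5]
width: 0.996
grip_force: 0.0
```

Call:
servo_tool --targets '[{"hand":1,"x":0,"y":0,"z":0,"roll":0},{"hand":1,"x":0,"y":0,"z":0,"roll":0},{"hand":1,"x":0,"y":0,"z":0,"roll":0},{"hand":1,"x":0,"y":0,"z":0,"roll":0},{"hand":1,"x":0,"y":0,"z":0,"roll":0},{"hand":1,"x":0,"y":0,"z":0,"roll":0},{"hand":1,"x":0,"y":0,"z":0,"roll":0},{"hand":1,"x":0,"y":0,"z":0,"roll":0}]' --grip_force 50

```text
time: 8.52
tool_pos: [0.628, -0.2197, 0.0331]
tcp_rot: [2.901, 1.204, 0.002]
wrist_force: [-0.3, -0.1, 5.2]
width: 0.178
grip_force: 50.3
```

Call:
servo_tool --targets '[{"hand":1,"x":0,"y":0,"z":-0.02,"roll":0},{"hand":1,"x":0,"y":0,"z":-0.06,"roll":0},{"hand":1,"x":0,"y":0,"z":-0.12,"roll":0},{"hand":1,"x":0,"y":0,"z":-0.18,"roll":0},{"hand":1,"x":0,"y":0,"z":-0.24,"roll":0},{"hand":1,"x":0,"y":0,"z":-0.3,"roll":0},{"hand":1,"x":0,"y":0,"z":-0.36,"roll":0},{"hand":1,"x":0,"y":0,"z":-0.38,"roll":0},{"hand":1,"x":0,"y":0,"z":-0.38,"roll":0}]'

```text
time: 9.27
tool_pos: [0.6292, -0.2202, 0.226]
tcp_rot: [2.897, 1.202, 0.008]
wrist_force: [0.3, 0.2, -0.9]
width: 0.173
grip_force: 49.3
```

```bash
python3 - <<'E'
from h import *
st=shot("w6");print(st)
im=cv2.imread("pics/w6.png");cv2.imwrite("pics/w6b.png",cv2.resize(im[80:455,70:570],(800,600),interpolation=cv2.INTER_CUBIC))
E
```

```text
{'time': 9.2667, 'q': array([-3.74000797e-01,  2.46698408e-01,  1.63507546e+00, -4.96747557e-05,
        1.25264664e+00,  4.10143518e-01]), 'joint_vel': array([ 6.09192505e-04,  4.15260620e-02,  6.94580286e-02,  9.41321146e-04,
       -3.09889577e-02, -2.73709142e-05]), 'joint_torque': array([ 1.40870543e-02, -5.06843770e+01, -3.65459633e+01,  5.82715529e-04,
        3.73848304e-01, -1.55548928e-04]), 'tool_pos': array([ 0.62918268, -0.22020576,  0.22602355]), 'tcp_rot': array([2.8970499 , 1.20215186, 0.00804455]), 'wrist_force': array([ 0.26170563,  0.15802805, -0.94874191]), 'torque': array([-0.03667774, -0.01708557,  0.04582342]), 'grip_force': 49.27890121936798, 'width': 0.1727166984414904}
```

View pics/w6b.png

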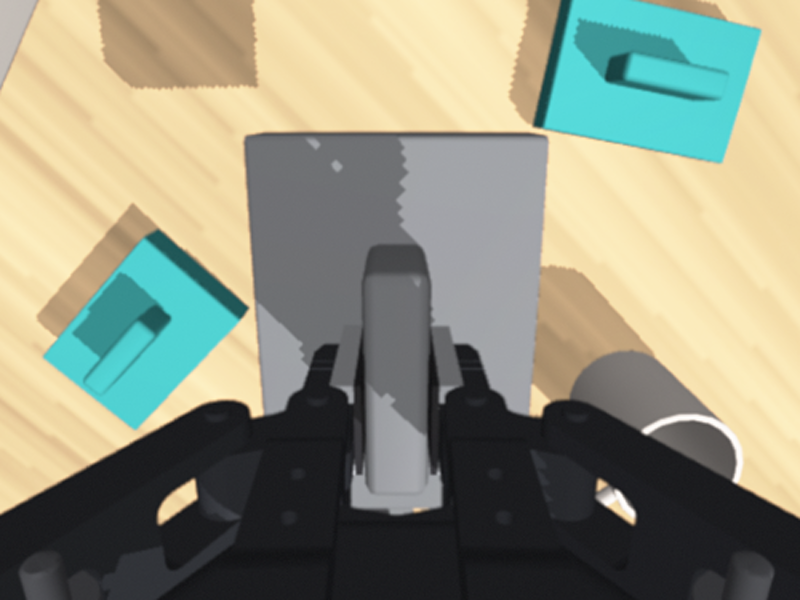

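The cover is held: its far top edge runs (246,137) to (547,137) and the bar top is x 364–430 with its far end at y≈275. Get its pose in the tool frame, and the move to the rim.

```bash
python3 - <<'E'
from h import *
np.set_printoptions(precision=4,suppress=True)
st=load("w6");c=lambda x,y:((x+.5)/1.6-.5+70,(y+.5)/1.6-.5+80)
M=R.from_rotvec(st["tcp_rot"]).as_matrix();an=lambda v:np.degrees(np.arctan2(v[1],v[0]))
def T(x,y,zt):
    e,d=ray("wrist",c(x,y),st);e=M.T@(e-st["tool_pos"]);d=M.T@d;return e+d*(zt-e[2])/d[2]
P=[T(246,137,.007),T(547,137,.007),T(262,380,.007),T(533,380,.007)]
print("cover",P,"edge ang",an(P[1]-P[0])-90,"L",an(P[0]-P[2]),"R",an(P[1]-P[3]))
B=[T(364,275,-.024),T(430,275,-.024),T(367,490,-.024),T(429,490,-.024)];print("bar",B)
print(M)
E
```

```text
cover [array([ 0.0591, -0.0397,  0.007 ]), array([0.0592, 0.0404, 0.007 ]), array([-0.0122, -0.0399,  0.007 ]), array([-0.0122,  0.0414,  0.007 ])] edge ang -0.056166868860245245 L 0.2190815000402615 R -0.8395137508871273
bar [array([ 0.0303, -0.0069, -0.024 ]), array([ 0.0303,  0.0079, -0.024 ]), array([-0.0269, -0.0071, -0.024 ]), array([-0.0269,  0.0087, -0.024 ])]
[[ 0.7062  0.708   0.0067]
 [ 0.708  -0.7062 -0.0027]
 [ 0.0028  0.0066 -1.    ]]
```

The cover sits centred in the hand to within 0.5 mm. The rim is at (0.5407, 0.2612), with yaw 12.75°. Carry it high, above everything.

Call:
servo_tool --targets '[{"hand":1,"x":0.02,"y":-0.03,"z":-0.01,"roll":0},{"hand":1,"x":0.06,"y":-0.087,"z":-0.02,"roll":0},{"hand":1,"x":0.1,"y":-0.145,"z":-0.02,"roll":0},{"hand":1,"x":0.14,"y":-0.202,"z":-0.02,"roll":0},{"hand":1,"x":0.18,"y":-0.26,"z":-0.02,"roll":0},{"hand":1,"x":0.22,"y":-0.318,"z":-0.02,"roll":0},{"hand":1,"x":0.26,"y":-0.376,"z":-0.02,"roll":0},{"hand":1,"x":0.3,"y":-0.434,"z":-0.02,"roll":0},{"hand":1,"x":0.34,"y":-0.491,"z":-0.02,"roll":0},{"hand":1,"x":0.36,"y":-0.52,"z":-0.02,"roll":0}]'

```text
time: 10.15
tool_pos: [0.5667, 0.0955, 0.2281]
tcp_rot: [-2.897, -1.206, 0.009]
wrist_force: [-0.2, -0.6, -2.1]
width: 0.184
grip_force: 49.3
```

Call:
servo_tool --targets '[{"hand":1,"x":0.02,"y":-0.029,"z":0,"roll":0.02},{"hand":1,"x":0.05,"y":-0.072,"z":0,"roll":0.045},{"hand":1,"x":0.08,"y":-0.116,"z":0,"roll":0.07},{"hand":1,"x":0.11,"y":-0.159,"z":0,"roll":0.095},{"hand":1,"x":0.14,"y":-0.202,"z":0,"roll":0.12},{"hand":1,"x":0.165,"y":-0.238,"z":0,"roll":0.145},{"hand":1,"x":0.185,"y":-0.268,"z":0,"roll":0.165},{"hand":1,"x":0.197,"y":-0.285,"z":0,"roll":0.18},{"hand":1,"x":0.197,"y":-0.285,"z":0,"roll":0.18},{"hand":1,"x":0.197,"y":-0.285,"z":0,"roll":0.18}]'

```text
time: 10.98
tool_pos: [0.5369, 0.262, 0.2288]
tcp_rot: [3.12, 0.351, -0.008]
wrist_force: [-0.3, -0.8, -1.8]
width: 0.181
grip_force: 49.3
```

```bash
python3 - <<'E'
from h import *
np.set_printoptions(precision=4,suppress=True)
s=bot.read_state();M=R.from_rotvec(s["tcp_rot"]).as_matrix();y=np.degrees(np.arctan2(M[1,0],M[0,0]))
print(s["tool_pos"],y,s["width"],s["q"])
print("shift",M.T@(np.array([.5407,.2612,.18])-s["tool_pos"])/.5,"roll",(y-12.75)/180)
E
```

```text
[0.5369 0.262  0.2288] 12.848679524712946 0.18051436924352116 [ 0.4124  0.1233  1.7748 -0.0003  1.2486  1.759 ]
shift [0.0075 0.003  0.0976] roll 0.0005482195817385874
```

Call:
servo_tool --targets '[{"hand":1,"x":0.007,"y":0.003,"z":0.03,"roll":0},{"hand":1,"x":0.007,"y":0.003,"z":0.08,"roll":0},{"hand":1,"x":0.007,"y":0.003,"z":0.12,"roll":0},{"hand":1,"x":0.007,"y":0.003,"z":0.14,"roll":0},{"hand":1,"x":0.007,"y":0.003,"z":0.14,"roll":0},{"hand":1,"x":0.007,"y":0.003,"z":0.14,"roll":0}]'

```text
time: 11.48
tool_pos: [0.542, 0.2604, 0.1608]
tcp_rot: [3.122, 0.346, -0.004]
wrist_force: [-0.9, -0.0, -1.9]
width: 0.176
grip_force: 49.3
```

```bash
python3 - <<'E'
from h import *
np.set_printoptions(precision=4,suppress=True)
s=shot("w7");M=R.from_rotvec(s["tcp_rot"]).as_matrix();y=np.degrees(np.arctan2(M[1,0],M[0,0]))
print(s["tool_pos"],y,s["width"],s["wrist_force"])
print("shift",M.T@(np.array([.5407,.2612,.123])-s["tool_pos"])/.5)
shot("sc2","scene");shot("tp2","top")
i,Mr,e=pose("scene");g=lambda p:(Mr.T@(np.array(p)-e))
w=cv2.imread("pics/w7.png");sc=cv2.imread("pics/sc2.png")
a=cv2.resize(w[80:455,70:570],(400,300));b=cv2.resize(sc[170:290,350:510],(800,600),interpolation=cv2.INTER_CUBIC)
b[300:,:400]=a
cv2.imwrite("pics/v7.png",b)
E
```

```text
[0.542  0.2604 0.1608] 12.65319773230382 0.17619047342352245 [-0.899  -0.0218 -1.9441]
shift [-0.0021 -0.0023  0.0756]
```

View pics/v7.png

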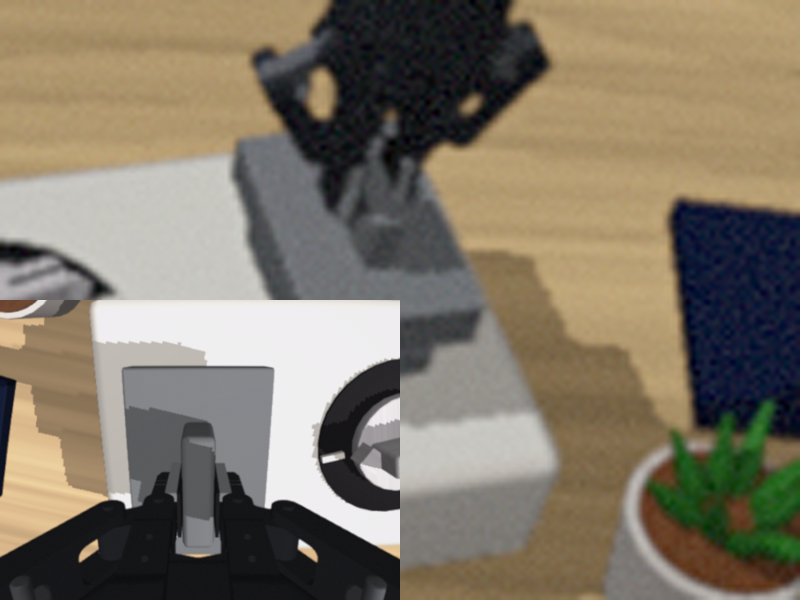

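The scene crop shows the cover held level over the rim. The wrist inset shows the dial undisturbed at its mark. Lower in steps, watching the force.

Call:
servo_tool --targets '[{"hand":1,"x":-0.002,"y":-0.002,"z":0.015,"roll":0},{"hand":1,"x":-0.002,"y":-0.002,"z":0.03,"roll":0},{"hand":1,"x":-0.002,"y":-0.002,"z":0.042,"roll":0},{"hand":1,"x":-0.002,"y":-0.002,"z":0.052,"roll":0},{"hand":1,"x":-0.002,"y":-0.002,"z":0.052,"roll":0}]'

```text
time: 12.05
tool_pos: [0.5401, 0.2616, 0.1337]
tcp_rot: [3.121, 0.347, -0.005]
wrist_force: [0.2, 0.1, -3.0]
width: 0.179
grip_force: 49.3
```

Call:
servo_tool --targets '[{"hand":1,"x":0,"y":0,"z":0.008,"roll":0},{"hand":1,"x":0,"y":0,"z":0.014,"roll":0},{"hand":1,"x":0,"y":0,"z":0.018,"roll":0},{"hand":1,"x":0,"y":0,"z":0.02,"roll":0},{"hand":1,"x":0,"y":0,"z":0.02,"roll":0}]'

```text
time: 12.47
tool_pos: [0.5413, 0.262, 0.1255]
tcp_rot: [3.122, 0.347, -0.001]
wrist_force: [0.0, -0.6, -2.0]
width: 0.179
grip_force: 49.3
```

Call:
servo_tool --targets '[{"hand":1,"x":0,"y":0,"z":0.003,"roll":0},{"hand":1,"x":0,"y":0,"z":0.005,"roll":0},{"hand":1,"x":0,"y":0,"z":0.005,"roll":0}]'

```text
time: 12.72
tool_pos: [0.5414, 0.262, 0.1231]
tcp_rot: [3.122, 0.347, -0.0]
wrist_force: [0.7, 0.1, -2.2]
width: 0.176
grip_force: 49.3
```

Call:
servo_tool --targets '[{"hand":1,"x":0,"y":0,"z":0.002,"roll":0},{"hand":1,"x":0,"y":0,"z":0.003,"roll":0},{"hand":1,"x":0,"y":0,"z":0.003,"roll":0}]'

```text
time: 12.97
tool_pos: [0.5415, 0.2621, 0.123]
tcp_rot: [-3.122, -0.347, -0.0]
wrist_force: [-2.9, -1.6, 4.7]
width: 0.178
grip_force: 50.3
```

Contact at the expected height. Press slightly, release and rise.

Call:
servo_tool --targets '[{"hand":1,"x":0,"y":0,"z":0.002,"roll":0},{"hand":1,"x":0,"y":0,"z":0.002,"roll":0}]'

```text
time: 13.13
tool_pos: [0.5415, 0.2621, 0.123]
tcp_rot: [-3.122, -0.347, -0.0]
wrist_force: [-5.5, -1.5, 10.6]
width: 0.175
grip_force: 51.0
```

Call:
servo_tool --targets '[{"hand":-0.4,"x":0,"y":0,"z":0,"roll":0},{"hand":-0.4,"x":0,"y":0,"z":0,"roll":0},{"hand":-1,"x":0,"y":0,"z":0,"roll":0},{"hand":-1,"x":0,"y":0,"z":0,"roll":0},{"hand":-1,"x":0,"y":0,"z":0,"roll":0},{"hand":-1,"x":0,"y":0,"z":0,"roll":0},{"hand":-1,"x":0,"y":0,"z":-0.04,"roll":0},{"hand":-1,"x":0,"y":0,"z":-0.12,"roll":0},{"hand":-1,"x":-0.08,"y":0,"z":-0.2,"roll":0},{"hand":-1,"x":-0.16,"y":0,"z":-0.28,"roll":0}]'

```text
time: 13.97
tool_pos: [0.4844, 0.2492, 0.2411]
tcp_rot: [-3.122, -0.346, -0.001]
wrist_force: [0.1, 0.4, 0.6]
width: 0.998
grip_force: 0.0
```

Call:
servo_tool --targets '[{"hand":-1,"x":0,"y":0,"z":0,"roll":0},{"hand":-1,"x":0,"y":0,"z":0,"roll":0},{"hand":-1,"x":0,"y":0,"z":0,"roll":0}]'

```text
time: 14.22
tool_pos: [0.484, 0.2492, 0.2396]
tcp_rot: [-3.122, -0.347, -0.001]
wrist_force: [-0.0, 0.1, -0.3]
width: 1.003
grip_force: 0.0
```

```bash
python3 - <<'E'
from h import *
s=shot("w8");print(s["tool_pos"],s["wrist_force"],s["width"])
shot("sc3","scene")
w=cv2.imread("pics/w8.png");sc=cv2.imread("pics/sc3.png")
o=np.zeros((600,800,3),np.uint8)
o[:300]=np.hstack([cv2.resize(sc[185:305,300:460],(400,300),interpolation=cv2.INTER_CUBIC),cv2.resize(sc,(400,300))])
o[300:,:400]=cv2.resize(w,(400,300));o[300:,400:]=cv2.resize(w[100:340,300:620],(400,300))
cv2.imwrite("pics/v8.png",o)
E
```

```text
[0.48400567 0.24918922 0.23959459] [-0.01461059  0.08826348 -0.25431642] 1.0028749704213633
```

View pics/v8.png

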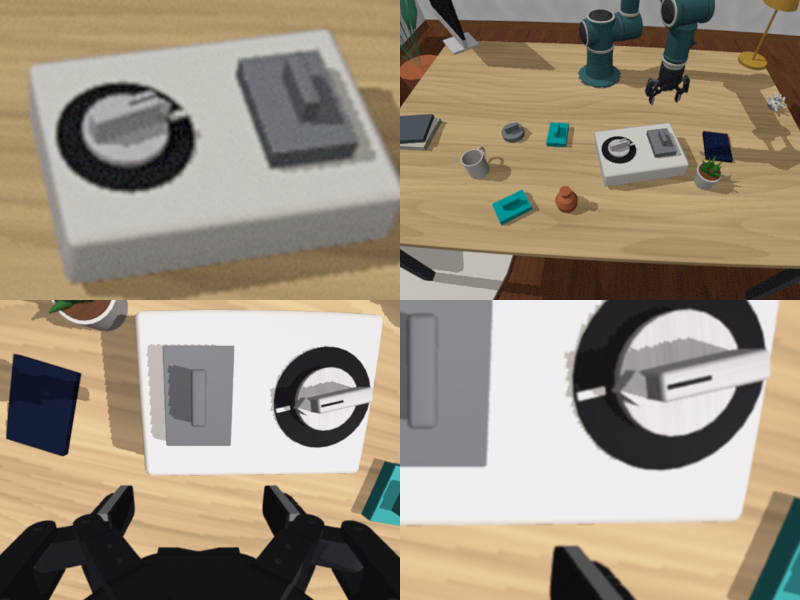

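The cover sits flat on the projector over the rim (scene crop (297,108)), square with the box. The nose still points at the mark (lower-right crop (610,393)), and nothing else has moved.

```bash
python3 -c "
from workcell import ticket
print(ticket.finish_job())"
```

```text
the job is handed in; nothing more can be done
None
```

I turned the dial clockwise to its mark and seated the grey oblong cover flat over the lens rim; in the last pictures nothing else had moved, and I handed the job in at about 14 s (the verdict was not shown).

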